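Lock a sample stick in its nest with the taper peg

ROBOT

A 6-joint arm with a two-finger parallel gripper is mounted at the origin on a cart in front of the work surface, level with it; the furniture and walls round the work are solid. World frame = base frame: x ahead of the robot, y to its left, z up, the work surface at z = 0. Lengths are in m, angles in rad, forces in N, time in s.
With the tool pointing down it reaches from about 0.3 to 0.875 m from the base axis. Payload 6.4 kg.
Tool frame: the origin (TCP) lies on the centre line of the jaws, within the pads' length; the fingertips stand 14 mm ahead of it and the grasp point (between the pads) lies 5 mm behind it; z points along the fingers, y is the direction in which the jaws open and shut (so a half turn about z gives the same grasp; the last joint's range is limited). The gripper opens to 85 mm and grips with 20 to 120 N. Pads are 22 mm wide; open, the fingers measure 114 mm over their backs; the gripper's body (76 mm by 85 mm) begins 54 mm behind the grasp point. The pads swing forward as they close: fully open they stand 13 mm farther back than shut.
Start: joints at [-1.391, 0.181, 1.607, -0, 1.354, -0.206], TCP at [0.216, -0.533, 0.245] pointing down, gripper open.
Joint ranges: [-2.99, 2.99], [-0.89, 2.07], [0.3, 2.58], [-1.14, 4.28], [0, 2.63], [-3.12, 3.12]. Speed limits (rad/s): [2.57, 2.57, 3.01, 3.14, 3.14, 3.14].

INTERFACE

Orientations are given as a unit quaternion [w, x, y, z].
In Python, from bench import * gives the robot as it stands.
- The arm moves only by the tool servo_tool, never from a script. Its argument "plan" is a list that holds one entry, the list of rows, each a list of 5 numbers: the shift along the world's x, y, z in m, then the turn about the world's z in rad, then the gripper command: -1 is shut, 1 is fully open, values between are in proportion. In form: [[[tx, ty, tz, roll, claw], ...]]. A call has 1 to 8 rows; each row shifts and turns the commanded pose from where the row before left it; what a row does not reach is not made up. A row lasts 1/10 s, in which the tool goes at most 50 mm and 8.59 degrees, less where a joint would pass 70% of its speed; a pose out of reach is approached as far as the arm can. A call with a gripper value outside its range is refused whole. The fingers move at their own pace and stop on an object; the grip force is fixed at half the most. Time passes only in rows, so rows that do not move let the fingers close. It gives the time, the measured TCP pose, the force and the opening at its end, in the units of the state.
- get_obs(): the state, without advancing time (a new reading comes with each control period).
- camera(name): name is "side" or "top"; returns a dict with "img" (384x512x3 uint8, blue, green, red), "camera_matrix" (3x3 intrinsics, pixels), "k1" (the pictures are not rectified: a ray, as slopes to the right and down, at radius r is drawn at 1 + k1 r^2 times it, then the intrinsics apply), "rvec" (rotation vector, rad) and "tvec" (3), from world to camera coordinates, as OpenCV has them. Camera axes: x right, y down, z forward; pixel columns grow to the right and rows downward; lengths in m; the calibration is good to about 2 mm. A picture is of the moment at which its call begins. There is no depth.
- hand_in(): hands the job in, once; it reports no verdict.
Trained networks look in a picture, given as the dict that the camera call returned (one of the last four; its "shot" number tells which), for a name from the list of things; names that differ only in an ending like _2 or _b are one class to them, and where a whole thing is asked for, a point or a joint stands for the part that bears it (a point fixed in the world has none). Each returns a list of dicts, best first, with "conf" (0 to 1); they miss things now and then, are a little off and sometimes report something else, mostly with a low value. They report only what shows in the picture. A call takes as long as a camera call. They do not tell look-alikes from the thing itself.
- trace(picture, thing): "mask" (384x512 bool, what is visible of it) and "rect" ([left, top, right, bottom] as shares, 0 to 1, of the picture: columns of its width, rows of its height, round what is visible of it).
- pinpoint(picture, thing): "centre" ([row, column] as shares, 0 to 1, of the picture: columns of its width, rows of its height: a listed point, or the origin of a listed thing).
The state is a dict: "time_s": time; "q": joint angles; "dq": joint speeds; "joint_efforts": joint torques, N m; "eef_pos": TCP position; "eef_rot": TCP orientation; "wrist_force": force on the tool from outside, world axes, zero at the start; "torque": the same for the moment, N m; "opening": opening from 0.0 (shut) to 1.0 (fully open).
Only numpy, scipy, OpenCV 4.12 (cv2) and the standard library are available. Lean on these libraries where they do the work, as an engineer would, in place of code of your own. Each camera call takes 0.05 s, during which the arm holds its last target.

TASK

Lay the small pink rubber stick flat in the pocket of the grey clamping fixture. Then take the red bar of the fixture's taper peg and turn it counter-clockwise (seen from above) while pressing it down into its tapered hole, until the steel keeper finger lies along over the stick and stays there by itself when you let go; the keeper springs back if the peg is not wedged, but push steadily and not so hard that the taper jams (12 to 15 N is right). Leave the longer green stick, the green-lidded tin, the brass weight and the screwdriver where they are.

Things in the scene. Friction and masses are not known exactly. Their poses are not given: they have to be found in the camera images.
- stick_pink_mid (a point): Centre of the pink rubber stick, a loose block 18 x 35 x 13 mm (x, y, z of this frame); it lies flat, so this point is 6.5 mm above what it lies on. Its long side is its y axis.
- stick_green: The other rubber stick, pale green, almost white, 18 x 42 x 13 mm, long side along its y axis; origin under its centre. To be left alone. The two sticks may change places.
- pocket (a point): Centre of the pocket's floor in the grey fixture (fixed to the bench, base 152 x 76 x 6 mm). The pocket, open at the top in an aluminium block, is 43 mm long (x axis of this frame) and 24 mm wide (y); its floor is 22 mm above the bench, its walls 4 mm high and 6 mm thick. The stick goes in lengthwise, either way round. The peg's axis is 60 mm from here in +x.
- peg_grip (a point): Centre of the red grip bar on the taper peg, on the peg's upright axis, 89 mm above the bench when the peg is up. The bar is 42 mm long (x axis of this frame), 12 mm thick (y), 26 mm high; the bar stands on a brass collar, 44 mm across, whose top is 13 mm below this point. The peg slides straight down by up to 20 mm and turns together with the keeper, whose finger points along -x of this frame.
- keeper (a joint): Turn of keeper and peg, rad, growing counter-clockwise from above: 0 = open, finger aside (a spring holds it there at the start); 1.40 = closed, finger exactly along over the pocket; stop at 1.65. Steel finger 11 mm wide, reaching 88 mm from the axis, underside 38.5 mm above the bench, 3.5 mm above the stick. The spring pulls back with 0.03 (open) to 0.1 N m (closed).
- bush_spread (a joint): Spread of the bush by the taper, m: 0 = peg loose, 0.00025 = well seated, over 0.00035 = jammed. Pushed without turning, the peg sinks only about 0.06 mm per N into the taper; while turned it sinks easily, 1 mm per 7 N. Least push during the turn that then holds: about 10 N; right: a steady 12 to 15 N (some 1.5 mm in); 18 N and more jams. Turning the seated peg takes up to 0.5 N m.
- tin: Flat round white tin with a green lid, 66 mm across, 30 mm high, origin under its centre. Bystander.
- brass_weight: Small brass weight, 30 mm across, 32 mm high, origin under its centre. Bystander.
- driver: Screwdriver with a red handle, 160 mm long along its y axis, 26 mm thick, lying on the bench, origin under its middle. Bystander.
- boss (a point): Centre of the top of the aluminium boss (42 mm across) on the peg's axis, 36 mm above the bench; the keeper's hub (40 mm across, 7 mm high) lies on it and a hidden split bush in it has the taper (10 degrees). The peg meets the taper after 1.5 to 15 mm of downward travel; bushes are worn differently: this cannot be seen, only felt. Until then a light spring (2 to 4 N) pushes the peg up.
Things that resemble listed ones, but are neither listed nor needed, are in the scene too. What is shaped like the part that bears stick_pink_mid but blue, purple or turquoise is not meant.

How it is judged:
By the outcome, as a careful person would: the job done as asked, in the order asked, and still so for the second after the job is handed in, with the robot touching nothing.
It also fails if it takes over 72 s, if anything falls off the work surface, if the arm or the gripper's body presses on something with over 40 N, if the wrist force passes 120 N, or if a joint passes its speed limit or range.

## Working session

There is one attempt and no reset: what is moved stays moved. The work goes in short steps, Python scripts to look and compute and a tool call to move; the robot and the scene stay as the last step left them, time stands still between calls to the robot, and variables do not carry over. Pictures are saved under pics/ and viewed, and the job is handed in when it is done.

Besides the shell and the picture viewer there is one more tool, called after "Request:" as name(argument=value, ...) on one line, values as JSON. servo_tool: Moves the arm, as the interface text tells. Its arguments: {"type":"object","properties":{"plan":{"type":"array"}},"required":["plan"]}

```bash
mkdir -p pics; ls
cat > h.py <<'E'
from bench import *
import numpy as np, cv2
def ray(pic, rc):
    K=np.array(pic["camera_matrix"]);k1=pic["k1"]
    k1=float(np.ravel(k1)[0])
    px=np.array([[[rc[1]*512,rc[0]*384]]],float)
    u=cv2.undistortPoints(px,K,np.array([k1,0,0,0,0.]))[0,0]
    R,_=cv2.Rodrigues(np.array(pic["rvec"],float));t=np.array(pic["tvec"],float).ravel()
    d=R.T@np.array([u[0],u[1],1]);c=-R.T@t
    return c,d/np.linalg.norm(d)
def atz(pic,rc,z):
    c,d=ray(pic,rc);return c+d*(z-c[2])/d[2]
def proj(pic,P):
    k1=float(np.ravel(pic["k1"])[0])
    return cv2.projectPoints(np.array(P,float).reshape(-1,1,3),np.array(pic["rvec"],float),np.array(pic["tvec"],float),np.array(pic["camera_matrix"]),np.array([k1,0,0,0,0.]))[0].reshape(-1,2)
def tri(rs):
    A=np.zeros((3,3));b=np.zeros(3)
    for c,d in rs:
        M=np.eye(3)-np.outer(d,d);A+=M;b+=M@c
    return np.linalg.solve(A,b)
E
python3 - <<'E'
from h import *
o=get_obs();print(o)
Z={"stick_pink_mid":.0065,"stick_green":0,"pocket":.022,"peg_grip":.089,"tin":0,"brass_weight":0,"driver":0,"boss":.036}
for n in("top","side"):
    p=camera(n);cv2.imwrite(f"pics/{n}0.png",p["img"])
    R,_=cv2.Rodrigues(np.array(p["rvec"],float));print(n,"cam at",-R.T@np.ravel(p["tvec"]))
    for k,z in Z.items():
        for r in pinpoint(p,k)[:4]:
            c=r["centre"];print(n,k,round(r["conf"],2),np.round([c[1]*512,c[0]*384]),np.round(atz(p,c,z),4))
E
```

```text
pics
{'time_s': 0.0, 'q': array([-1.39128962e+00,  1.81514637e-01,  1.60800219e+00, -3.31793216e-05,
        1.35380573e+00, -2.06293400e-01]), 'dq': array([-9.89400077e-04,  6.48613067e-04, -3.30869634e-04,  5.10376667e-04,
       -3.19795504e-05, -1.51765622e-03]), 'joint_efforts': array([-1.48017993e-03, -4.44874191e+01, -3.51335120e+01, -5.83077217e-04,
        8.92473880e-03, -5.44016970e-06]), 'eef_pos': array([ 0.21628695, -0.53220153,  0.24440179]), 'eef_rot': array([-8.65091253e-04,  9.81451351e-01,  1.91709407e-01, -4.61182504e-06]), 'wrist_force': array([ 0.20290473,  0.52019865, -0.1514116 ]), 'torque': array([ 0.01875861, -0.00412759,  0.01904048]), 'opening': 0.9996369997720183}
top cam at [ 0.35157918 -0.18656499  0.90272211]
top stick_pink_mid 0.67 [236. 205.] [ 0.476  -0.1595  0.0065]
top stick_pink_mid 0.65 [296. 205.] [ 0.4788 -0.2917  0.0065]
top stick_pink_mid 0.49 [255. 235.] [ 0.4122 -0.2018  0.0065]
top stick_pink_mid 0.46 [266. 192.] [ 0.507  -0.2244  0.0065]
top stick_green 0.71 [283. 158.] [ 0.5855 -0.2639  0.    ]
top pocket 0.59 [168. 203.] [ 0.4771 -0.01
[... 326 characters left out ...]
96  0.0065]
side stick_pink_mid 0.51 [243. 226.] [ 0.481  -0.1556  0.0065]
side stick_pink_mid 0.48 [243. 199.] [ 0.4878 -0.3053  0.0065]
side stick_pink_mid 0.39 [266. 220.] [ 0.4264 -0.1891  0.0065]
side stick_green 0.67 [214. 227.] [ 0.551  -0.1609  0.    ]
side stick_green 0.49 [202. 209.] [ 0.588  -0.2562  0.    ]
side pocket 0.69 [246. 253.] [ 0.469  -0.0069  0.022 ]
side peg_grip 0.73 [213. 230.] [0.5331 0.0199 0.089 ]
side tin 0.83 [185. 238.] [ 0.6102 -0.108   0.    ]
side brass_weight 0.66 [291. 193.] [ 0.3586 -0.362   0.    ]
side driver 0.54 [303. 220.] [ 0.3372 -0.2043  0.    ]
side boss 0.62 [211. 254.] [0.5375 0.0199 0.036 ]
side boss 0.16 [243. 200.] [ 0.4835 -0.2357  0.036 ]
```

Run:
```python
import cv2
for n,(x0,y0,w,h) in {"top":(120,110,240,180),"side":(150,160,200,150)}.items():
    a=cv2.imread(f"pics/{n}0.png");cv2.imwrite(f"pics/{n}0z.png",cv2.resize(a[y0:y0+h,x0:x0+w],(800,600),interpolation=cv2.INTER_CUBIC))
```

```text
(no output)
```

View pics/top0.png

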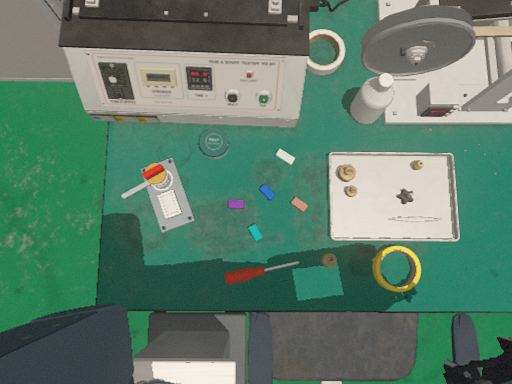

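View pics/top0z.png

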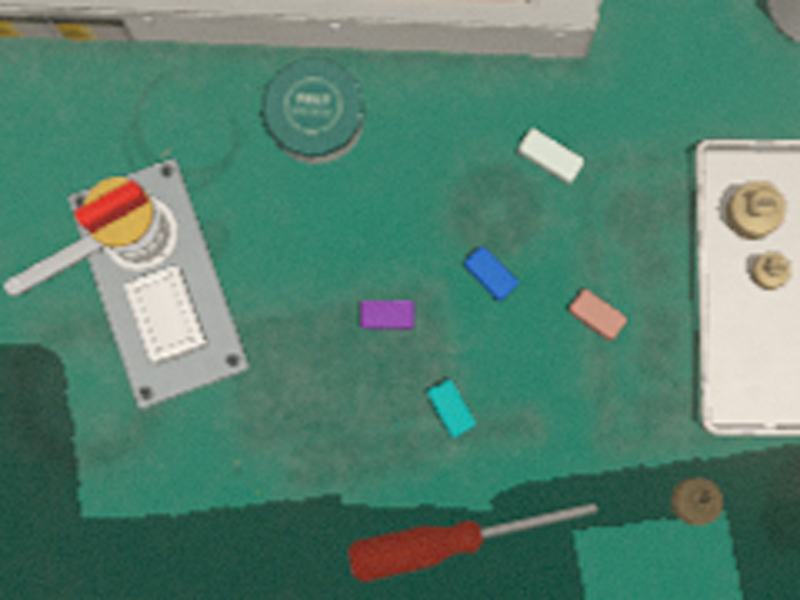

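View pics/side0z.png

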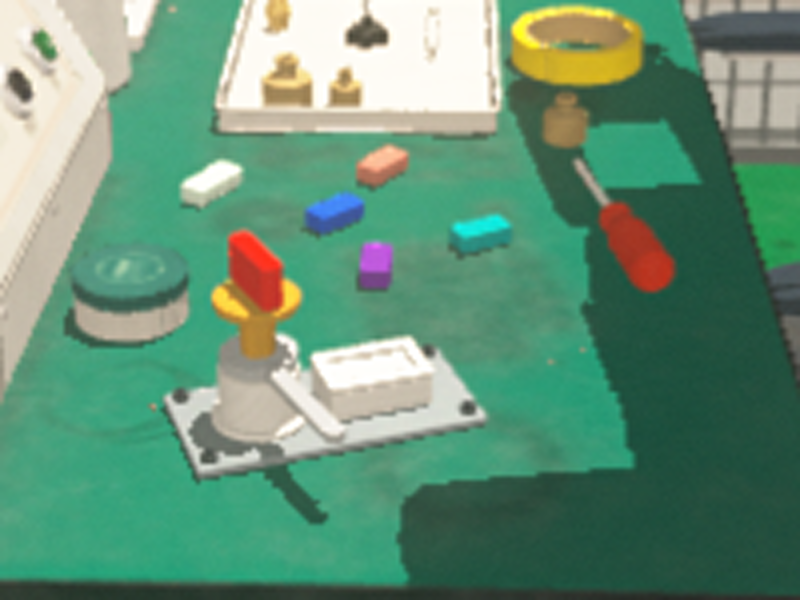

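```bash
cat > fit.py <<'E'
from h import *
from scipy.optimize import minimize
def boxmask(pic,c,yaw,dx,dy,z0,z1):
    ca,sa=np.cos(yaw),np.sin(yaw)
    P=[[c[0]+ca*x-sa*y,c[1]+sa*x+ca*y,z] for x in(-dx/2,dx/2) for y in(-dy/2,dy/2) for z in(z0,z1)]
    S=8
    h=cv2.convexHull((proj(pic,P)*S+S/2-.5).astype(np.float32)).astype(np.int32)
    m=np.zeros((384*S,512*S),np.uint8);cv2.fillConvexPoly(m,h,1)
    return cv2.resize(m.astype(np.float32),(512,384),interpolation=cv2.INTER_AREA)
def pinkmask(img,near,rad=15):
    hsv=cv2.cvtColor(img,cv2.COLOR_BGR2HSV);
    m=((hsv[...,0]<22)|(hsv[...,0]>165))&(hsv[...,1]>45)&(hsv[...,2]>70)
    yy,xx=np.mgrid[:384,:512];return (m&((xx-near[0])**2+(yy-near[1])**2<rad**2))
E
python3 - <<'E'
from fit import *
t=camera("top");s=camera("side")
cv2.imwrite("pics/tm.png",t["img"])
mt=pinkmask(t["img"],(299.5,204.5));ms=pinkmask(s["img"],(246,201))
print(mt.sum(),ms.sum())
def centred(m):
    ys,xs=np.nonzero(m);return xs.mean(),ys.mean()
print(centred(mt),centred(ms))
def fit(pics,masks,x0):
    def cost(v):
        r=0
        for p,m in zip(pics,masks):
            b=boxmask(p,v[:2],v[2],.018,.035,0,.013);r+=np.abs(b-m).sum()/m.sum()
        return r
    best=None
    for y in np.arange(0,np.pi,np.pi/6):
        f=minimize(cost,[*x0,y],method="Nelder-Mead",options=dict(initial_simplex=[[*x0,y],[x0[0]+.01,x0[1],y],[x0[0],x0[1]+.01,y],[*x0,y+.3]],maxiter=120))
        if best is None or f.fun<best.fun:best=f
    return best.x,best.fun
for P,M in(([t],[mt]),([s],[ms]),([t,s],[mt,ms])):print("pink",fit(P,M,[.483,-.30]))
T=np.array([(175,160),(68,198),(140,405),(245,368)])*.3+[120,110]
S=np.array([(165,400),(197,475),(485,417),(443,348)])*.25+[150,160]
for nm,p,c in(("top",t,T),("side",s,S)):
    q=np.array([atz(p,(y/384,x/512),.006) for x,y in c]);print(nm,q.round(4).tolist(),"ctr",q.mean(0).round(4))
    for i in range(4):
        d=q[(i+1)%4]-q[i];print(np.linalg.norm(d).round(4),np.degrees(np.arctan2(d[1],d[0])).round(1))
g=[pinpoint(p,"peg_grip")[0]["centre"] for p in(t,s)];print("grip",tri([ray(t,g[0]),ray(s,g[1])]))
g=[pinpoint(p,"boss")[0]["centre"] for p in(t,s)];print("boss",tri([ray(t,g[0]),ray(s,g[1])]))
g=[pinpoint(p,"pocket")[0]["centre"] for p in(t,s)];print("pocket",tri([ray(t,g[0]),ray(s,g[1])]))
E
```

```text
140 112
(np.float64(298.85), np.float64(203.97142857142856)) (np.float64(245.23214285714286), np.float64(198.74107142857142))
pink (array([ 0.4801823 , -0.2971427 , -0.61687146]), np.float64(0.09955357142857142))
pink (array([ 0.4812059 , -0.29677011, -0.51415116]), np.float64(0.2710658482142857))
pink (array([ 0.48030266, -0.29684461, -0.59820642]), np.float64(0.4176060267857143))
top [[0.5814, -0.0155, 0.006], [0.5546, 0.0548, 0.006], [0.417, 0.0007, 0.006], [0.4418, -0.0668, 0.006]] ctr [ 0.4987 -0.0067  0.006 ]
0.0752 110.9
0.1478 -158.6
0.0719 -69.9
0.1487 20.2
side [[0.5821, -0.0038, 0.006], [0.5573, 0.0638, 0.006], [0.4176, 0.0075, 0.006], [0.4392, -0.061, 0.006]] ctr [0.499  0.0016 0.006 ]
0.072 110.1
0.1507 -158.1
0.0719 -72.5
0.1539 21.8
grip [0.53007666 0.00958005 0.08982872]
boss [0.5326537  0.0044554  0.02915214]
pocket [ 0.47829891 -0.0065914   0.0223459 ]
```

```bash
cat > fx.py <<'E'
from fit import *
S=6
def hullfill(m,pic,P):
    h=cv2.convexHull((proj(pic,P)*S+S/2-.5).astype(np.float32)).astype(np.int32);cv2.fillConvexPoly(m,h,1)
def box(c,yaw,x0,x1,y0,y1,z0,z1):
    ca,sa=np.cos(yaw),np.sin(yaw)
    return [[c[0]+ca*x-sa*y,c[1]+sa*x+ca*y,z] for x in(x0,x1) for y in(y0,y1) for z in(z0,z1)]
def cyl(c,r,z0,z1):
    return [[c[0]+r*np.cos(a),c[1]+r*np.sin(a),z] for a in np.linspace(0,6.28,40) for z in(z0,z1)]
def fixture(pic,v,k=0.,down=0.):
    x,y,yaw,off=v
    ax=np.array([x+.06*np.cos(yaw),y+.06*np.sin(yaw)]);m=np.zeros((384*S,512*S),np.uint8)
    f=yaw+1.74+k
    for P in(box((x,y),yaw,off-.076,off+.076,-.038,.038,0,.006),box((x,y),yaw,-.0275,.0275,-.018,.018,.006,.026),
      cyl(ax,.021,.006,.036),cyl(ax,.020,.036,.043),box(ax,f,0,.088,-.0055,.0055,.0385,.043),cyl(ax,.009,.04,.073-down),cyl(ax,.022,.0715-down,.076-down),
      box(ax,f,-.021,.021,-.006,.006,.076-down,.102-down)): hullfill(m,pic,P)
    return cv2.resize(m.astype(np.float32),(512,384),interpolation=cv2.INTER_AREA)
def fg(img):
    hsv=cv2.cvtColor(img,cv2.COLOR_BGR2HSV)
    g=(hsv[...,0]>68)&(hsv[...,0]<95)&(hsv[...,1]>90)
    return ~g
E
python3 - <<'E'
from fx import *
t=camera("top");s=camera("side")
R={"top":(115,150,85,90),"side":(180,205,100,85)}
M={}
for n,p in(("top",t),("side",s)):
    m=fg(p["img"]);x,y,w,h=R[n];k=np.zeros_like(m);k[y:y+h,x:x+w]=m[y:y+h,x:x+w]
    nl,l,st,_=cv2.connectedComponentsWithStats(k.astype(np.uint8));i=1+np.argmax(st[1:,4]);M[n]=(l==i);print(n,st[i])
def fit(ps):
    def cost(v):
        return sum(np.abs(fixture(p,v)-M[n]).sum()/M[n].sum() for n,p in ps)
    x0=np.array([.476,-.008,.36,.022]);sx=[x0]+[x0+d for d in np.diag([.008,.008,.1,.008])]
    f=minimize(cost,x0,method="Nelder-Mead",options=dict(initial_simplex=sx,maxiter=200));return f.x,f.fun
for ps in([("top",t)],[("side",s)],[("top",t),("side",s)]):
    v,e=fit(ps);print([a[0] for a in ps],v.round(4),round(e,3),"axis",(v[:2]+.06*np.array([np.cos(v[2]),np.sin(v[2])])).round(4))
out=[]
for n,p in(("top",t),("side",s)):
    a=p["img"].copy();f=fixture(p,v)>.5
    x,y,w,h=R[n];a=cv2.resize(a[y:y+h,x:x+w],(0,0),fx=4.4,fy=4.4,interpolation=cv2.INTER_CUBIC)
    for mm,c in((f,(0,0,255)),(M[n],(255,0,0))):
        b=cv2.resize(mm[y:y+h,x:x+w].astype(np.uint8),(a.shape[1],a.shape[0]),interpolation=cv2.INTER_NEAREST)
        cv2.drawContours(a,cv2.findContours(b,0,1)[0],-1,c,1)
    out.append(cv2.copyMakeBorder(a,0,600-a.shape[0] if a.shape[0]<600 else 0,0,0,0)[:400])
o=np.hstack(out);cv2.imwrite("pics/fx.png",cv2.resize(o,(800,int(o.shape[0]*800/o.shape[1]))))
E
```

```text
top [ 121  158   79   82 2774]
side [ 191  217   81   63 2377]
['top'] [ 0.4751 -0.015   0.362   0.0255] 0.089 axis [0.5312 0.0062]
['side'] [ 0.4765 -0.0137  0.3696  0.0265] 0.039 axis [0.5324 0.008 ]
['top', 'side'] [ 0.4762 -0.0149  0.3753  0.0256] 0.145 axis [0.532  0.0071]
```

View pics/fx.png

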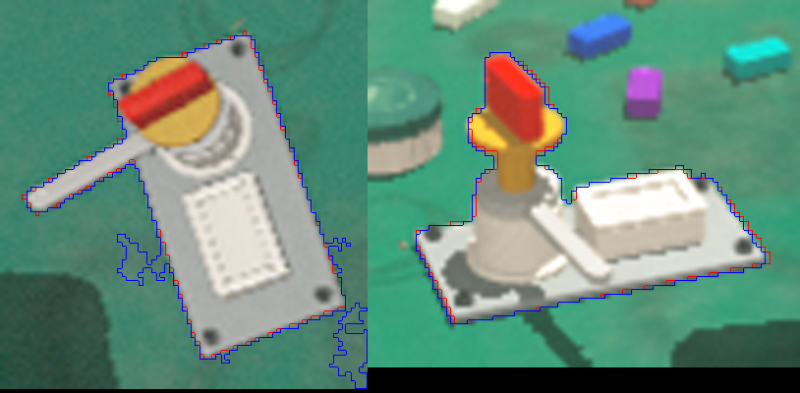

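Request:
servo_tool(plan=[[[0.033,0.029,0,0.072,0],[0.033,0.029,0,0.072,0],[0.033,0.029,0,0.072,0],[0.033,0.029,0,0.072,0],[0.033,0.029,-0.02,0.072,0],[0.033,0.029,-0.02,0.072,0],[0.033,0.029,-0.02,0.072,0],[0.033,0.032,-0.02,0.071,0]]])

```text
time_s: 2.2
eef_pos: [0.4816, -0.2968, 0.1649]
eef_rot: [0.0, 0.886, 0.463, 0.0]
wrist_force: [0.2, -0.2, 0.3]
opening: 0.499
```

Request:
servo_tool(plan=[[[-0.0015,0,-0.04,0,-0.2],[0,0,-0.04,0,-0.2],[0,0,-0.035,0,-0.2],[0,0,-0.02,0,-0.2],[0,0,-0.012,0,-0.2],[0,0,0,0,-0.2]]])

```text
time_s: 2.8
eef_pos: [0.478, -0.2971, 0.0169]
eef_rot: [-0.001, 0.887, 0.462, -0.0]
wrist_force: [-0.5, -0.0, 0.4]
opening: 0.404
```

Run:
```python
from h import *
t=camera("top");s=camera("side")
a=cv2.resize(t["img"][160:250,250:350],(400,360),interpolation=cv2.INTER_CUBIC);b=cv2.resize(s["img"][150:240,195:295],(400,360),interpolation=cv2.INTER_CUBIC)
cv2.imwrite("pics/g1.png",np.hstack([a,b]));print(get_obs()["eef_pos"],get_obs()["wrist_force"])
```

```text
[ 0.47936697 -0.29845413  0.01922692] [ 0.41755189  0.38718104 -0.76153536]
```

View pics/g1.png

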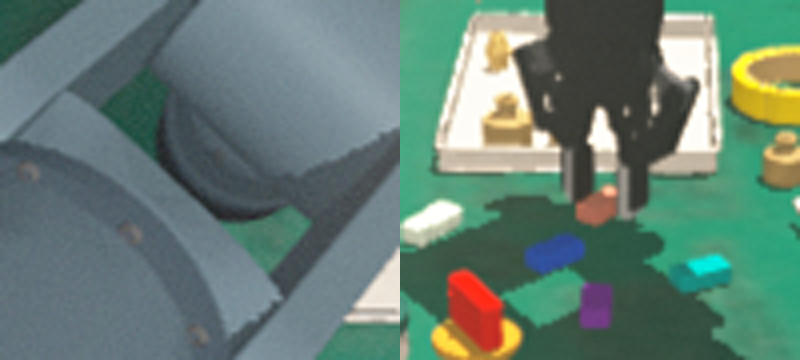

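Request:
servo_tool(plan=[[[0,0,0,0,-1],[0,0,0,0,-1],[0,0,0,0,-1],[0,0,0,0,-1],[0,0,0,0,-1]]])

```text
time_s: 3.4
eef_pos: [0.4799, -0.2989, 0.0202]
eef_rot: [0.002, 0.887, 0.462, 0.001]
wrist_force: [-0.4, 0.5, 7.1]
opening: 0.184
```

Run:
```python
from h import *
o=get_obs();print(o["eef_pos"],o["eef_rot"],o["wrist_force"],o["opening"])
s=camera("side")
cv2.imwrite("pics/g2.png",cv2.resize(s["img"][150:240,195:295],(800,600),interpolation=cv2.INTER_CUBIC))
```

```text
[ 0.47991926 -0.29892136  0.02021506] [1.63601953e-03 8.86811534e-01 4.62128055e-01 5.36731040e-04] [-0.37916451  0.46929012  7.05452872] 0.18350212168983748
```

View pics/g2.png

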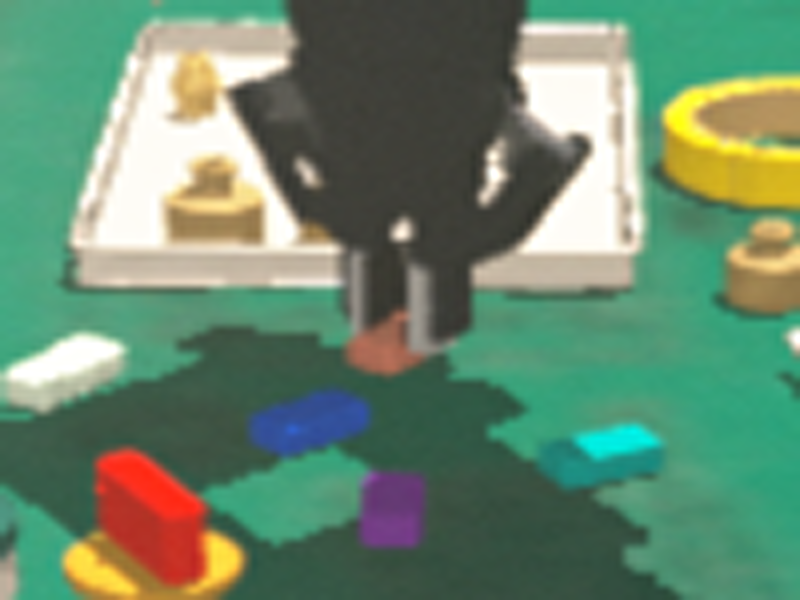

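Request:
servo_tool(plan=[[[0,0,0.02,0,-1],[0,0,0.04,0,-1],[0,0.02,0.04,-0.05,-1],[0,0.04,0.03,-0.1,-1],[0,0.045,0,-0.1,-1],[-0.002,0.045,0,-0.1,-1],[-0.002,0.045,0,-0.1,-1],[0,0.045,0,-0.1,-1]]])

```text
time_s: 4.25
eef_pos: [0.4745, -0.0562, 0.1491]
eef_rot: [0.0, 0.979, 0.202, 0.001]
wrist_force: [1.5, 0.6, 0.3]
opening: 0.19
```

Request:
servo_tool(plan=[[[0,0.03,0,-0.047,-1],[0,0.014,0,0,-1],[0,0,0,0,-1]]])

```text
time_s: 4.55
eef_pos: [0.4749, -0.0125, 0.1488]
eef_rot: [0.0, 0.983, 0.183, 0.0]
wrist_force: [-0.2, -0.4, -0.5]
opening: 0.185
```

```bash
cat >> h.py <<'E'
def st(n=1):
    P=[];Q=[];F=[]
    for _ in range(n):
        if n>1: camera("side")
        o=get_obs();P.append(o["eef_pos"]);Q.append(2*np.arctan2(o["eef_rot"][2],o["eef_rot"][1])-np.pi/2);F.append(o["wrist_force"])
    print("t",o["time_s"],"pos",np.mean(P,0).round(4),"sd",np.std(P,0).round(4),"phi",np.mean(Q).round(4),"F",np.mean(F,0).round(2),"tq",o["torque"].round(3),"open",round(o["opening"],3),"q6",o["q"][5].round(3))
E
python3 - <<'E'
from h import *
st(5)
s=camera("side")
cv2.imwrite("pics/g3.png",cv2.resize(s["img"][150:270,170:330],(800,600),interpolation=cv2.INTER_CUBIC))
E
```

```text
t 4.8 pos [ 0.4751 -0.0147  0.1486] sd [0.0001 0.0005 0.0001] phi -1.2066 F [ 0.08 -0.31 -0.4 ] tq [-0.006 -0.004  0.019] open 0.181 q6 0.926
```

View pics/g3.png

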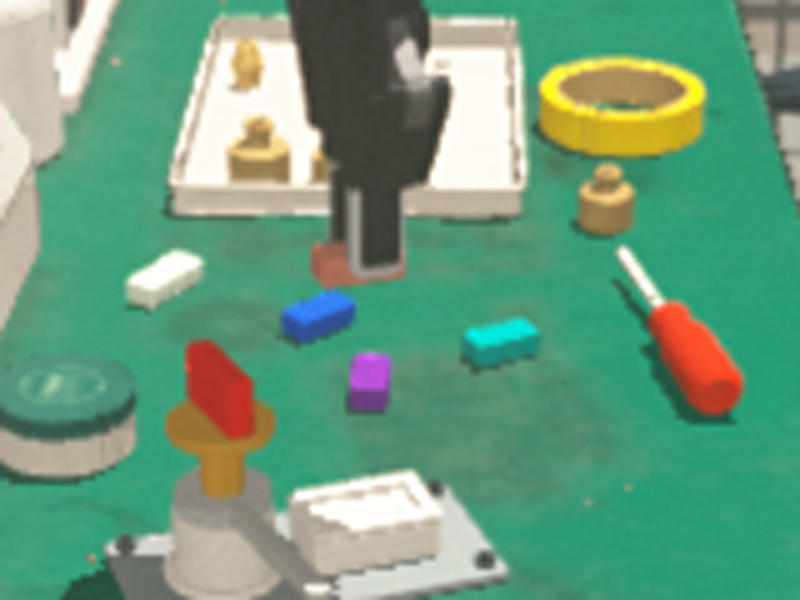

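Run:
```python
from fit import *
s=camera("side");img=s["img"]
st()
o=get_obs();p=np.array([.4751,-.0147,.1486])
pp=proj(s,[[.4751,-.0147,.134]])[0];print(pp)
m=pinkmask(img,pp,22)
x0,y0=int(pp[0])-25,int(pp[1])-20
hsv=cv2.cvtColor(img,cv2.COLOR_BGR2HSV)
green=(hsv[...,0]>68)&(hsv[...,0]<95)&(hsv[...,1]>90)
white=(hsv[...,1]<50)&(hsv[...,2]>170)
roi=np.zeros_like(m);roi[y0:y0+40,x0:x0+50]=1
use=roi&(m|green)
u=np.array([np.cos(.364),np.sin(.364)]);n=np.array([-u[1],u[0]])
def cost(v):
    c=p[:2]+v[0]*u; b=boxmask(s,c,.364+np.pi/2+v[2],.017,.035,p[2]-v[1],p[2]-v[1]+.013)
    return (np.abs(b-m)*use).sum()
best=min(((cost((a,h,0)),a,h) for a in np.arange(-.008,.0085,.001) for h in np.arange(.012,.027,.001)));print(best,m.sum())
for a in np.arange(-.006,.0065,.002):print(a,cost((a,best[2],0)))
v=cv2.resize(img[y0:y0+40,x0:x0+50],(750,600),interpolation=cv2.INTER_CUBIC)
b=boxmask(s,p[:2]+best[1]*u,.364+np.pi/2,.017,.035,p[2]-best[2],p[2]-best[2]+.013)>.5
cv2.drawContours(v,cv2.findContours(cv2.resize(b[y0:y0+40,x0:x0+50].astype(np.uint8),(750,600),interpolation=0),0,1)[0],-1,(0,0,255),1)
cv2.imwrite("pics/g4.png",v)
```

```text
t 4.9 pos [ 0.4749 -0.0149  0.1483] sd [0. 0. 0.] phi -1.2085 F [-0.72  0.06 -1.05] tq [ 0.03   0.049 -0.047] open 0.183 q6 0.927
[243.08638437 201.97819845]
(np.float32(26.5625), np.float64(0.004), np.float64(0.019000000000000006)) 106
-0.006 102.09375
-0.004 82.765625
-0.002 66.09375
0.0 48.78125
0.002 33.21875
0.004 26.5625
0.006 36.96875
```

View pics/g4.png

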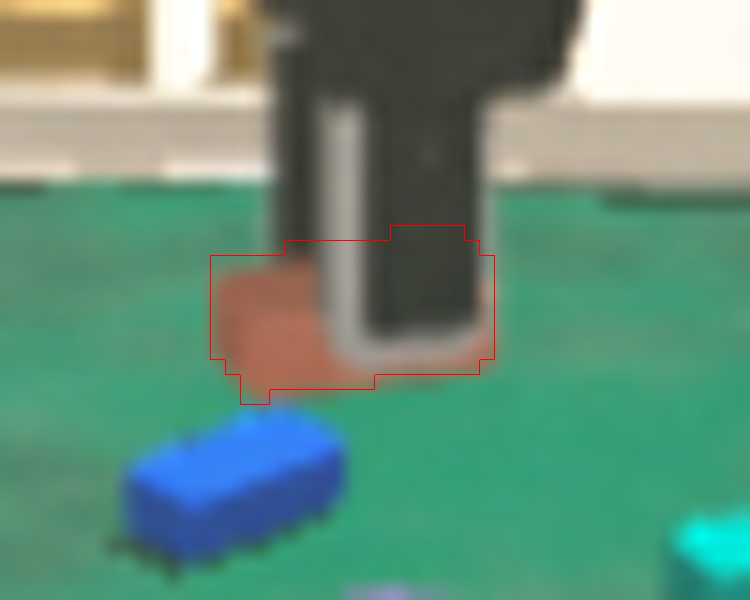

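Request:
servo_tool(plan=[[[-0.002,-0.001,-0.03,0,-1],[0,0,-0.035,0,-1],[0,0,-0.025,0,-1],[0,0,-0.01,0,-1],[0,0,0,0,-1]]])

```text
time_s: 5.4
eef_pos: [0.4718, -0.015, 0.0471]
eef_rot: [-0.001, 0.984, 0.181, -0.001]
wrist_force: [-0.3, 0.3, -1.2]
opening: 0.184
```

Run:
```python
from h import *
st(3)
s=camera("side")
cv2.imwrite("pics/g5.png",cv2.resize(s["img"][205:280,180:280],(800,600),interpolation=cv2.INTER_CUBIC))
```

```text
t 5.55 pos [ 0.4735 -0.0153  0.0491] sd [0.0005 0.0001 0.0005] phi -1.2074 F [ 0.02  0.31 -0.1 ] tq [-0.024  0.039  0.   ] open 0.185 q6 0.924
```

View pics/g5.png

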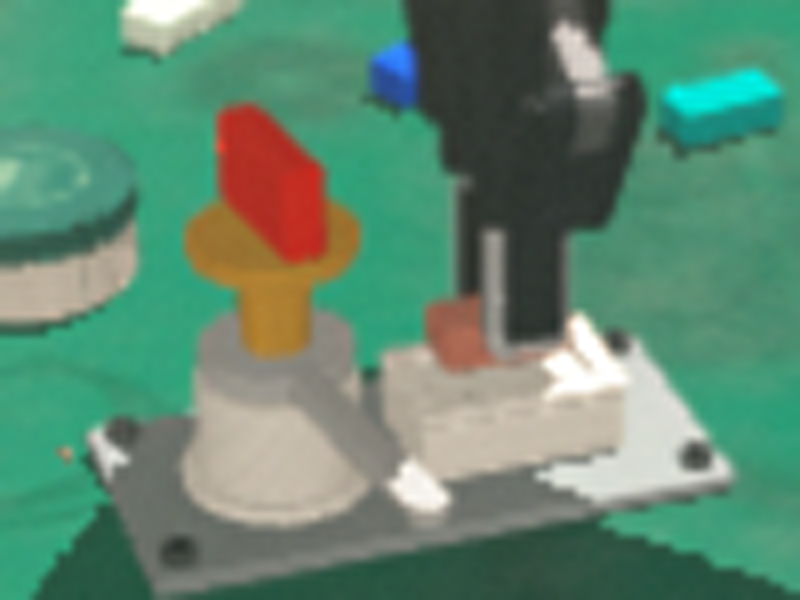

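Request:
servo_tool(plan=[[[0,0,-0.002,0,-1],[0,0,-0.002,0,-1],[0,0,-0.001,0,-1],[0,0,0,0,-1]]])

```text
time_s: 6.0
eef_pos: [0.4727, -0.0148, 0.0433]
eef_rot: [-0.0, 0.983, 0.181, -0.0]
wrist_force: [0.1, -0.3, -0.0]
opening: 0.189
```

Run:
```python
from h import *
st(3)
s=camera("side")
cv2.imwrite("pics/g6.png",cv2.resize(s["img"][205:280,180:280],(800,600),interpolation=cv2.INTER_CUBIC))
```

```text
t 6.15 pos [ 0.4728 -0.0148  0.0433] sd [0. 0. 0.] phi -1.2069 F [ 0.07  0.1  -0.44] tq [-0.004  0.04  -0.015] open 0.184 q6 0.924
```

View pics/g6.png

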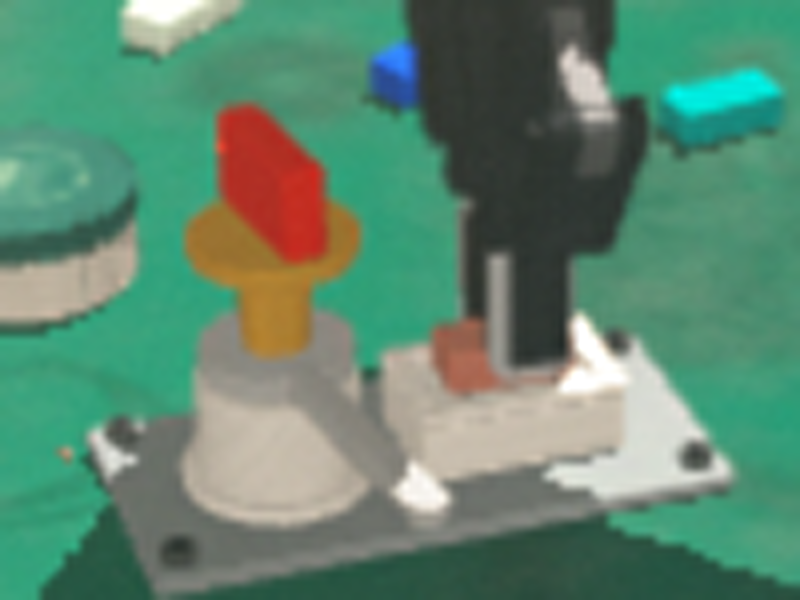

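Request:
servo_tool(plan=[[[0,0,-0.001,0,-1],[0,0,0,0,-1],[0,0,-0.001,0,-1],[0,0,0,0,-1]]])

```text
time_s: 6.6
eef_pos: [0.4729, -0.0148, 0.0422]
eef_rot: [-0.0, 0.983, 0.181, -0.0]
wrist_force: [-4.2, 1.2, 11.8]
opening: 0.185
```

Request:
servo_tool(plan=[[[0,0,0.0005,0,-0.5],[0,0,0,0,-0.4],[0,0,0,0,-0.3],[0,0,0.002,0,-0.3],[0,0,0.01,0,-0.3],[0,0,0.03,0,0],[0,0,0.04,0,0],[0,0,0.04,0,0]]])

```text
time_s: 7.4
eef_pos: [0.4723, -0.0147, 0.1655]
eef_rot: [-0.0, 0.984, 0.181, -0.0]
wrist_force: [0.6, 0.1, 0.6]
opening: 0.503
```

Run:
```python
from h import *
st()
s=camera("side");t=camera("top")
cv2.imwrite("pics/g7.png",np.hstack([cv2.resize(s["img"][205:280,180:280],(400,300),interpolation=cv2.INTER_CUBIC),cv2.resize(t["img"][150:240,115:235],(400,300),interpolation=cv2.INTER_CUBIC)]))
```

```text
t 7.4 pos [ 0.4723 -0.0147  0.1655] sd [0. 0. 0.] phi -1.207 F [0.63 0.13 0.63] tq [-0.057 -0.043 -0.036] open 0.503 q6 0.924
```

View pics/g7.png

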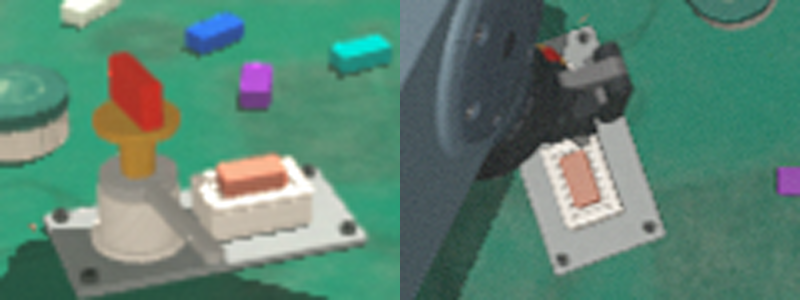

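Request:
servo_tool(plan=[[[0.01,0.004,0,-0.14,-0.1],[0.01,0.004,0,-0.14,-0.1],[0.01,0.004,0,-0.14,-0.1],[0.01,0.004,0,-0.14,-0.1],[0.01,0.004,0,-0.14,-0.1],[0.01,0.002,0,-0.14,-0.1],[0,0,0,-0.14,-0.1],[0,0,0,-0.14,-0.1]]])

```text
time_s: 8.3
eef_pos: [0.5327, 0.0074, 0.1635]
eef_rot: [0.0, 0.928, -0.372, -0.0]
wrist_force: [0.1, 0.3, -0.1]
opening: 0.448
```

Request:
servo_tool(plan=[[[0,0,0,-0.14,-0.1],[0,0,0,-0.14,-0.1],[0,0,0,0,-0.1],[0,0,0,0,-0.1]]])

```text
time_s: 8.7
eef_pos: [0.5326, 0.0072, 0.1637]
eef_rot: [0.0, 0.87, -0.494, -0.0]
wrist_force: [0.0, 0.4, -0.3]
opening: 0.453
```

Run:
```python
from h import *
st(3)
s=camera("side");t=camera("top")
cv2.imwrite("pics/g8.png",np.hstack([cv2.resize(s["img"][190:280,160:280],(400,300),interpolation=cv2.INTER_CUBIC),cv2.resize(t["img"][150:240,115:235],(400,300),interpolation=cv2.INTER_CUBIC)]))
```

```text
t 8.85 pos [0.5327 0.0072 0.1638] sd [0. 0. 0.] phi -2.6043 F [ 0.35 -0.05 -0.25] tq [ 0.012  0.057 -0.04 ] open 0.454 q6 2.395
```

View pics/g8.png

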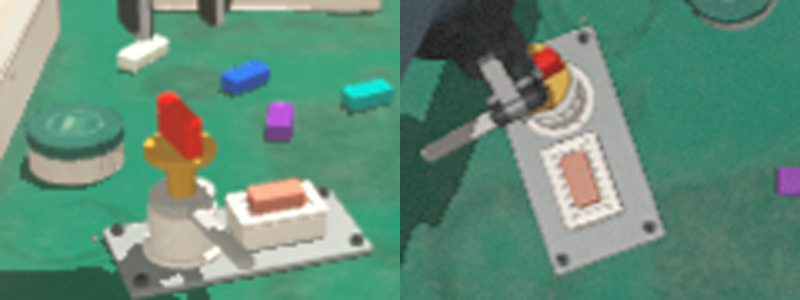

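Request:
servo_tool(plan=[[[-0.0005,0,-0.02,0,-0.2],[0,0,-0.02,0,-0.2],[0,0,-0.015,0,-0.2],[0,0,-0.01,0,-0.2],[0,0,-0.003,0,-0.2],[0,0,0,0,-0.2],[0,0,0,0,-0.2]]])

```text
time_s: 9.65
eef_pos: [0.5329, 0.0071, 0.0966]
eef_rot: [-0.0, 0.869, -0.495, 0.001]
wrist_force: [-1.2, -0.5, 0.2]
opening: 0.397
```

Run:
```python
from h import *
st(3)
s=camera("side")
cv2.imwrite("pics/g9.png",cv2.resize(s["img"][195:270,175:275],(800,600),interpolation=cv2.INTER_CUBIC))
```

```text
t 9.8 pos [0.5329 0.0071 0.0967] sd [0. 0. 0.] phi -2.6069 F [-0.18 -0.46  0.01] tq [ 0.097 -0.035 -0.032] open 0.404 q6 2.397
```

View pics/g9.png

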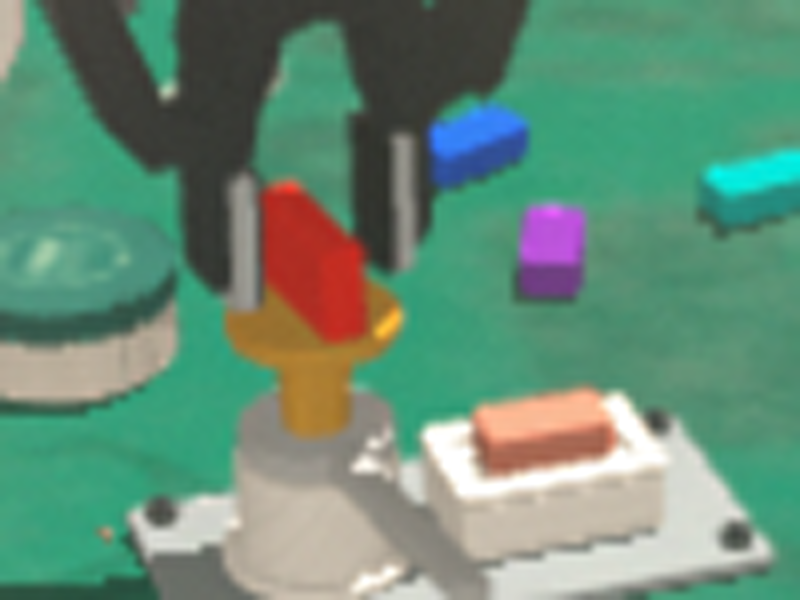

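Request:
servo_tool(plan=[[[0,0,0,0,-1],[0,0,0,0,-1],[0,0,0,0,-1],[0,0,0,0,-1],[0,0,0,0,-1],[0,0,0,0,-1]]])

```text
time_s: 10.45
eef_pos: [0.5329, 0.0073, 0.0962]
eef_rot: [-0.0, 0.869, -0.495, 0.001]
wrist_force: [2.5, 2.2, 2.4]
opening: 0.127
```

Run:
```python
from h import *
st(3)
```

```text
t 10.6 pos [0.5328 0.0073 0.0961] sd [0. 0. 0.] phi -2.607 F [3.58 3.38 1.72] tq [ 0.558 -0.601  0.095] open 0.124 q6 2.397
```

Request:
servo_tool(plan=[[[0.0003,0.0003,-0.001,0,-1],[0,0,-0.001,0,-1],[0,0,0,0,-1]]])

```text
time_s: 10.9
eef_pos: [0.5328, 0.0074, 0.0938]
eef_rot: [-0.0, 0.869, -0.495, 0.0]
wrist_force: [3.9, 2.7, 1.7]
opening: 0.125
```

Request:
servo_tool(plan=[[[0,0,-0.001,0,-1],[0,0,0,0,-1]]])

```text
time_s: 11.1
eef_pos: [0.5329, 0.0073, 0.093]
eef_rot: [-0.0, 0.869, -0.495, 0.0]
wrist_force: [4.0, 2.4, 3.7]
opening: 0.124
```

Request:
servo_tool(plan=[[[0,0,-0.001,0,-1],[0,0,0,0,-1]]])

```text
time_s: 11.3
eef_pos: [0.5329, 0.0074, 0.0926]
eef_rot: [-0.0, 0.869, -0.495, 0.0]
wrist_force: [1.3, 2.2, 9.2]
opening: 0.12
```

Run:
```python
from h import *
st(3)
```

```text
t 11.45 pos [0.5329 0.0074 0.0926] sd [0. 0. 0.] phi -2.607 F [1.3  2.39 8.09] tq [ 0.345 -0.149  0.09 ] open 0.126 q6 2.398
```

Request:
servo_tool(plan=[[[0,0,-0.0004,0,-1],[0,0,-0.0002,0.03,-1],[0,0,-0.0002,0.03,-1]]])

```text
time_s: 11.75
eef_pos: [0.533, 0.0074, 0.0923]
eef_rot: [-0.0, 0.883, -0.469, 0.0]
wrist_force: [-0.7, 3.5, 12.9]
opening: 0.125
```

Request:
servo_tool(plan=[[[0,0,-0.0001,0.04,-1],[0,0,-0.0001,0.04,-1],[0,0,-0.0001,0.04,-1]]])

```text
time_s: 12.05
eef_pos: [0.5331, 0.0075, 0.092]
eef_rot: [-0.0, 0.91, -0.415, 0.0]
wrist_force: [0.5, 3.9, 12.8]
opening: 0.123
```

Request:
servo_tool(plan=[[[0,0,-0.0001,0.05,-1],[0,0,-0.0001,0.05,-1],[0,0,-0.0001,0.05,-1]]])

```text
time_s: 12.35
eef_pos: [0.5333, 0.0076, 0.0918]
eef_rot: [-0.0, 0.939, -0.345, 0.001]
wrist_force: [0.4, 3.9, 14.2]
opening: 0.128
```

Run:
```python
from h import *
st(1)
```

```text
t 12.35 pos [0.5333 0.0076 0.0918] sd [0. 0. 0.] phi -2.2756 F [ 0.4   3.89 14.2 ] tq [ 0.551  0.023 -0.22 ] open 0.128 q6 2.067
```

Request:
servo_tool(plan=[[[0,0,0,0.05,-1],[0,0,0,0.05,-1],[0,0,0,0.05,-1]]])

```text
time_s: 12.65
eef_pos: [0.5334, 0.0078, 0.0917]
eef_rot: [-0.001, 0.962, -0.274, 0.001]
wrist_force: [1.5, 4.3, 11.6]
opening: 0.124
```

Run:
```python
from h import *
st(1)
s=camera("side")
cv2.imwrite("pics/h1.png",cv2.resize(s["img"][195:270,175:275],(800,600),interpolation=cv2.INTER_CUBIC))
```

```text
t 12.65 pos [0.5334 0.0078 0.0917] sd [0. 0. 0.] phi -2.1257 F [ 1.53  4.31 11.56] tq [ 0.682 -0.191 -0.264] open 0.124 q6 1.917
```

View pics/h1.png

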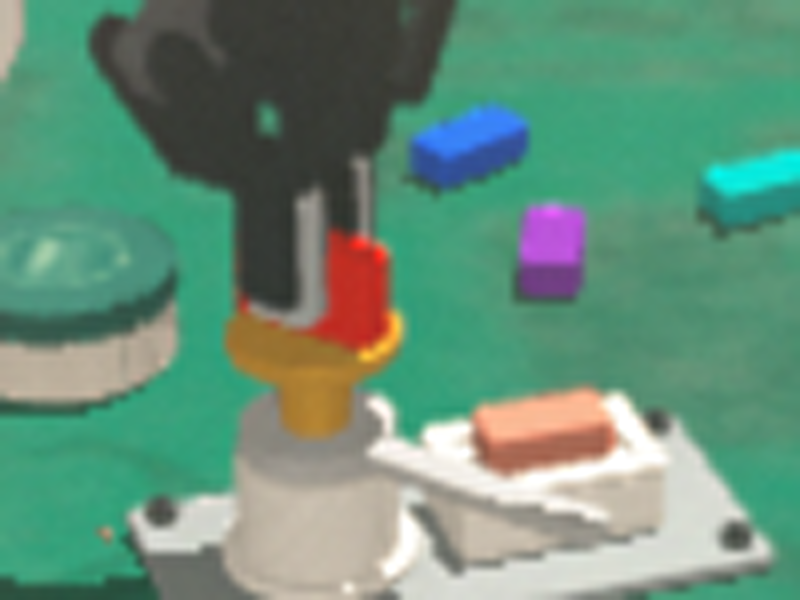

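Request:
servo_tool(plan=[[[0,0.0002,-0.0002,0.05,-1],[0,0,-0.0001,0.05,-1],[0,0,-0.0001,0.05,-1]]])

```text
time_s: 13.0
eef_pos: [0.5335, 0.0079, 0.0916]
eef_rot: [-0.0, 0.98, -0.201, 0.001]
wrist_force: [1.3, 4.4, 14.8]
opening: 0.127
```

Request:
servo_tool(plan=[[[0,0,-0.0001,0.05,-1],[0,0,0,0.05,-1]]])

```text
time_s: 13.2
eef_pos: [0.5336, 0.008, 0.0915]
eef_rot: [-0.0, 0.988, -0.152, 0.001]
wrist_force: [1.2, 5.4, 12.9]
opening: 0.124
```

Run:
```python
from h import *
st(1)
```

```text
t 13.2 pos [0.5336 0.008  0.0915] sd [0. 0. 0.] phi -1.8758 F [ 1.24  5.41 12.88] tq [ 0.809 -0.067 -0.299] open 0.124 q6 1.667
```

Request:
servo_tool(plan=[[[0,0.0003,-0.0001,0.05,-1],[0,0,0,0.05,-1],[0,0,-0.0001,0.05,-1]]])

```text
time_s: 13.5
eef_pos: [0.5336, 0.0082, 0.0914]
eef_rot: [-0.0, 0.997, -0.077, 0.001]
wrist_force: [0.3, 4.4, 14.4]
opening: 0.124
```

Request:
servo_tool(plan=[[[0,0.0002,-0.0001,0.05,-1],[0,0,0,0.05,-1]]])

```text
time_s: 13.7
eef_pos: [0.5336, 0.0084, 0.0913]
eef_rot: [-0.0, 1.0, -0.027, 0.001]
wrist_force: [0.9, 4.7, 13.8]
opening: 0.121
```

Run:
```python
from h import *
st(1)
```

```text
t 13.7 pos [0.5336 0.0084 0.0913] sd [0. 0. 0.] phi -1.6258 F [ 0.9   4.74 13.85] tq [ 0.696 -0.068 -0.344] open 0.121 q6 1.418
```

Request:
servo_tool(plan=[[[0,0.0001,0,0.05,-1],[0,0,0,0.05,-1],[0,0,-0.0001,0.05,-1]]])

```text
time_s: 14.0
eef_pos: [0.5337, 0.0086, 0.0913]
eef_rot: [-0.0, 0.999, 0.047, 0.001]
wrist_force: [0.7, 4.2, 14.8]
opening: 0.128
```

Request:
servo_tool(plan=[[[0,0,-0.0001,0.05,-1],[0,0,0,0.05,-1]]])

```text
time_s: 14.2
eef_pos: [0.5337, 0.0087, 0.0912]
eef_rot: [-0.0, 0.995, 0.097, 0.001]
wrist_force: [0.7, 6.3, 14.3]
opening: 0.122
```

Request:
servo_tool(plan=[[[0,0,0,0.05,-1],[0,0,0,0.05,-1]]])

```text
time_s: 14.4
eef_pos: [0.5336, 0.0088, 0.0912]
eef_rot: [-0.0, 0.989, 0.147, 0.001]
wrist_force: [0.6, 5.7, 14.7]
opening: 0.123
```

Run:
```python
from fx import *
s=camera("side");st(1)
cv2.imwrite("pics/h2.png",cv2.resize(s["img"][195:270,175:275],(800,600),interpolation=cv2.INTER_CUBIC))
```

```text
t 14.45 pos [0.5336 0.0088 0.0912] sd [0. 0. 0.] phi -1.2729 F [ 1.32  5.05 15.07] tq [ 0.923 -0.012  0.143] open 0.123 q6 1.065
```

View pics/h2.png

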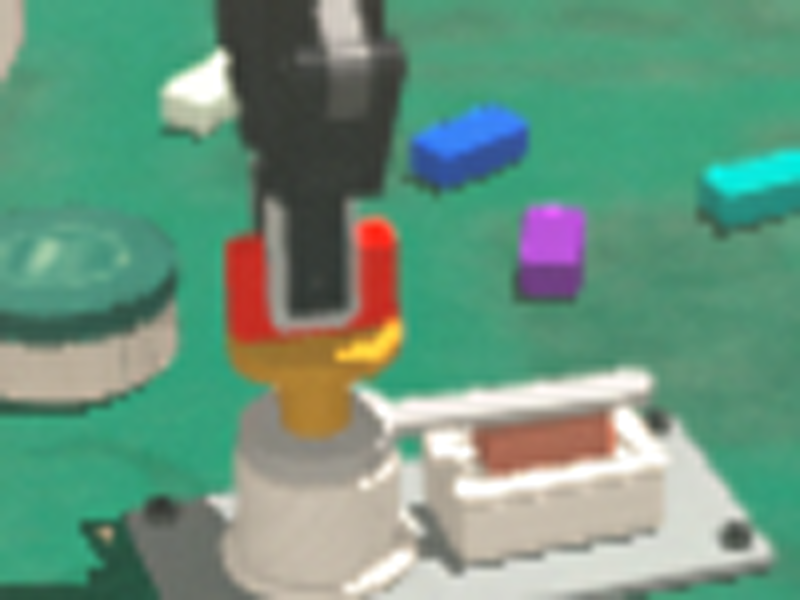

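Run:
```python
from fx import *
s=camera("side");st(1)
v=(.4765,-.0137,.368)
ax=np.array([v[0]+.06*np.cos(v[2]),v[1]+.06*np.sin(v[2])])
img=cv2.resize(s["img"][220:270,210:275],(780,600),interpolation=cv2.INTER_CUBIC)
for k,c in((1.30,(0,0,255)),(1.36,(255,0,0)),(1.42,(0,255,0))):
    f=v[2]+1.74+k;d=np.array([np.cos(f),np.sin(f)]);n=np.array([-d[1],d[0]])
    P=[[*(ax+d*r+n*w),.0435] for r,w in((.03,.0055),(.088,.0055),(.088,-.0055),(.03,-.0055))]
    q=(proj(s,P)-[210,220]+.5)*12-.5
    print(k,((q[1]+q[2])/2).round())
    cv2.polylines(img,[q.round().astype(np.int32)],True,c,1)
cv2.imwrite("pics/h3.png",img)
```

```text
t 14.5 pos [0.5336 0.0088 0.0912] sd [0. 0. 0.] phi -1.2758 F [ 1.28  5.97 15.47] tq [ 0.945 -0.023 -0.02 ] open 0.124 q6 1.068
1.3 [566. 272.]
1.36 [557. 257.]
1.42 [547. 243.]
```

View pics/h3.png

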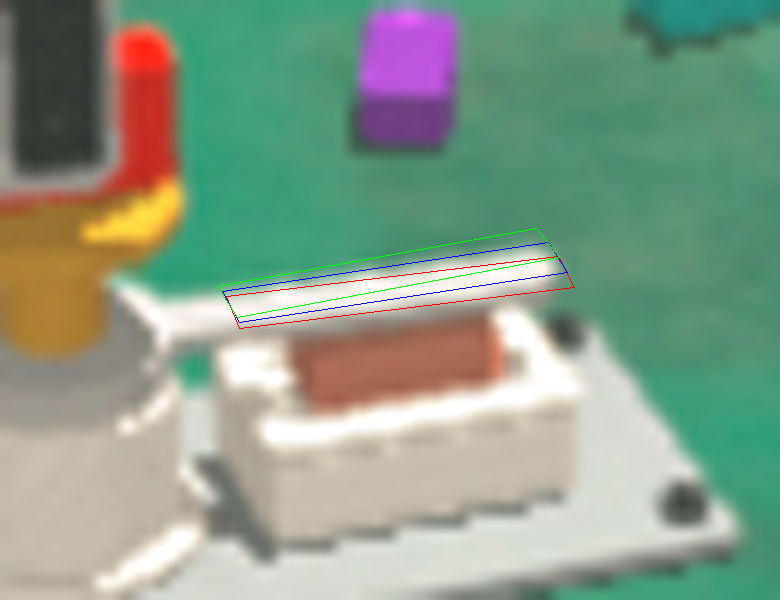

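Request:
servo_tool(plan=[[[0,0.0002,0,0.04,-1],[0,0,0,0.04,-1],[0,0,0,0,-1]]])

```text
time_s: 14.8
eef_pos: [0.5336, 0.0089, 0.0911]
eef_rot: [-0.0, 0.983, 0.186, 0.001]
wrist_force: [0.6, 5.6, 14.0]
opening: 0.128
```

Run:
```python
from h import *
st(2)
```

```text
t 14.9 pos [0.5336 0.0089 0.0911] sd [0. 0. 0.] phi -1.1971 F [ 0.68  5.16 13.82] tq [ 0.851  0.026 -0.094] open 0.123 q6 0.99
```

Request:
servo_tool(plan=[[[0,0,0,0,-0.2],[0,0,0,0,-0.2],[0,0,0,0,-0.2],[0,0,0,0,-0.2],[0,0,0.01,0,-0.2],[0,0,0.03,0,-0.2],[0,0,0.04,0,-0.2],[0,0,0.04,0,-0.2]]])

```text
time_s: 15.7
eef_pos: [0.532, 0.0085, 0.2109]
eef_rot: [-0.0, 0.983, 0.186, -0.001]
wrist_force: [0.6, 0.2, -0.5]
opening: 0.397
```

Run:
```python
from fx import *
s=camera("side");st(1)
v=(.4765,-.0137,.368)
ax=np.array([v[0]+.06*np.cos(v[2]),v[1]+.06*np.sin(v[2])])
img=cv2.resize(s["img"][215:275,190:270],(800,600),interpolation=cv2.INTER_CUBIC)
for k,c in((1.34,(0,0,255)),(1.40,(255,0,0))):
    f=v[2]+1.74+k;d=np.array([np.cos(f),np.sin(f)]);n=np.array([-d[1],d[0]])
    P=[[*(ax+d*r+n*w),.0435] for r,w in((.03,.0055),(.088,.0055),(.088,-.0055),(.03,-.0055))]
    q=(proj(s,P)-[190,215]+.5)*10-.5
    cv2.polylines(img,[q.round().astype(np.int32)],True,c,1)
cv2.imwrite("pics/h4.png",img)
t=camera("top");cv2.imwrite("pics/h5.png",cv2.resize(t["img"][120:255,115:295],(800,600),interpolation=cv2.INTER_CUBIC))
```

```text
t 15.75 pos [0.5361 0.0079 0.2189] sd [0. 0. 0.] phi -1.1967 F [3.25 0.37 5.67] tq [-0.023 -0.153  0.034] open 0.397 q6 0.99
```

View pics/h4.png

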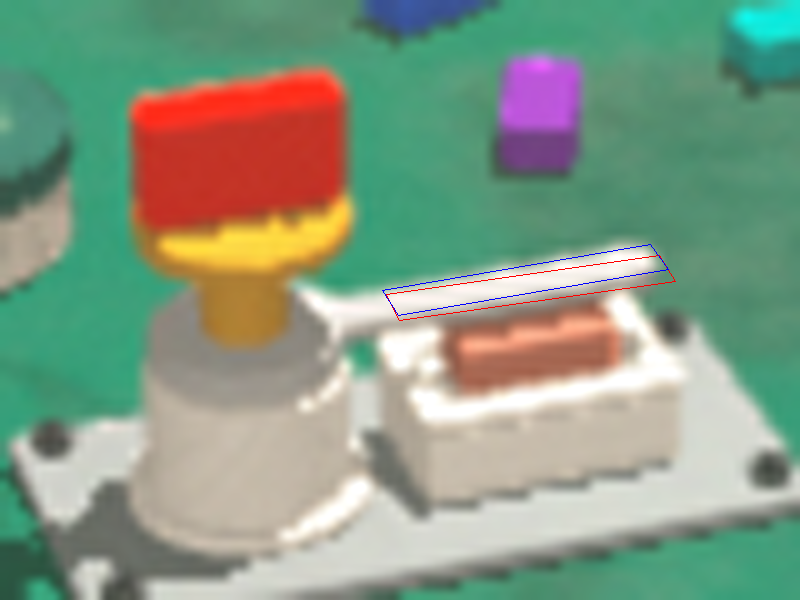

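View pics/h5.png

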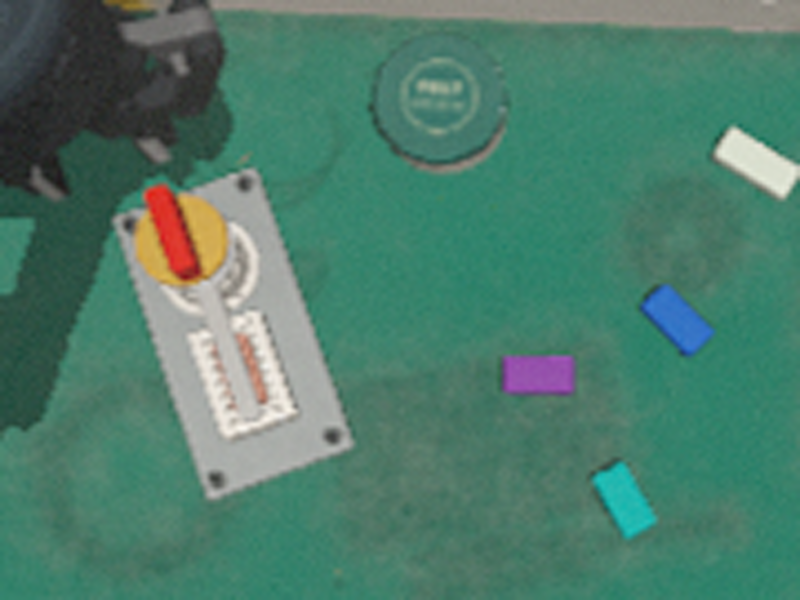

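Request:
servo_tool(plan=[[[0,0,0,0,-0.2],[0,0,0,0,-0.2],[0,0,0,0,-0.2],[0,0,0,0,-0.2],[0,0,0,0,-0.2],[0,0,0,0,-0.2],[0,0,0,0,-0.2],[0,0,0,0,-0.2]]])

```text
time_s: 16.6
eef_pos: [0.5326, 0.0085, 0.2094]
eef_rot: [-0.0, 0.983, 0.186, -0.0]
wrist_force: [0.4, -0.2, -0.3]
opening: 0.399
```

Run:
```python
from fx import *
s=camera("side");st(1);t=camera("top")
img=s["img"];a=cv2.imread("pics/side0.png")
w=lambda i:cv2.resize(i[180:280,150:310],(800,500),interpolation=cv2.INTER_CUBIC)
cv2.imwrite("pics/h6.png",w(img))
ks=np.arange(1.2,1.6,.02)
m=fg(img);x,y,ww,h=180,205,100,85;roi=np.zeros_like(m);roi[y:y+h,x:x+ww]=1
M=m&roi;nl,l,stt,_=cv2.connectedComponentsWithStats(M.astype(np.uint8));M=l==1+np.argmax(stt[1:,4])
e=[np.abs(fixture(s,(.4765,-.0137,.3696,.0265),k,.005)-M).sum() for k in ks];print(ks[np.argmin(e)],np.round(e,0))
```

```text
t 16.65 pos [0.5326 0.0085 0.2094] sd [0. 0. 0.] phi -1.197 F [ 0.12 -0.91 -0.21] tq [-0.018 -0.047 -0.074] open 0.401 q6 0.99
1.4400000000000002 [225. 217. 208. 198. 187. 178. 167. 159. 146. 137. 130. 119. 117. 119.
 132. 146. 166. 184. 201. 218. 235.]
```

View pics/h6.png

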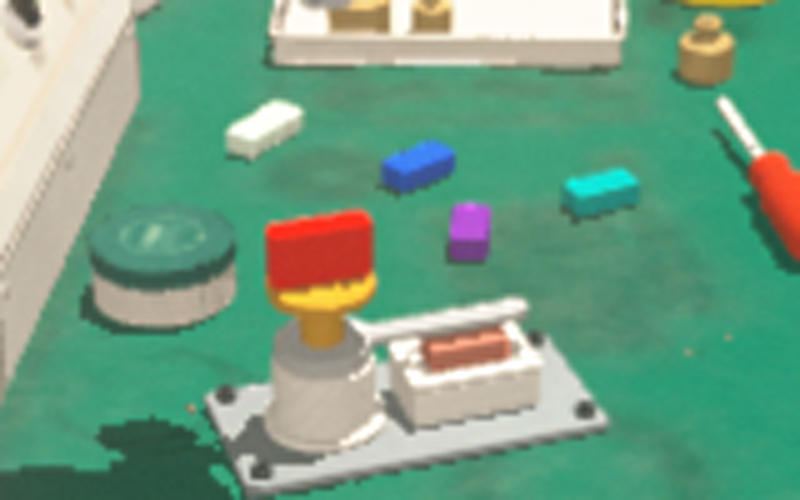

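Nearly a second after release the keeper has not moved. It is still along over the stick at about 1.40 rad, and the bystanders are where they were. Handing in.

```bash
python3 -c "
from bench import *
print(hand_in())"
```

```text
the job is handed in; nothing more can be done
None
```

I laid the pink stick flat in the pocket. I then turned the peg about 1.41 rad counter-clockwise while pressing it down and let go. The keeper finger stayed along over the stick, and I handed the job in at about 17 s.

- **Push during the turn:** the peg met its taper after about 3 mm of travel. After the first few degrees the readings were 12 to 15 N, with brief ones of 11.6 N and 15.5 N. The peg sank about 1.9 mm into the taper, a bit more than the 1.5 mm quoted but in line with 1 mm per 7 N. I could not measure the bush spread itself.
- **Keeper angle after release:** about 0.9 s after the fingers let go, the finger had not sprung back. The estimates differ a little: the gripper's turn says 1.41, the drawn outline in the side picture says 1.38 to 1.40, and a silhouette fit says 1.44 rad.
- **Final check:** the stick sits in the pocket under the finger. The green stick and the tin look untouched. The weight and screwdriver were only partly in the last picture, and the arm never went near them. The robot stands clear above.

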